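Gauge a report and set the binding machine to its size

TASK

Stand the hard-cover report in the thickness gauge on top of the binding machine, spine edge first and back cover flat along the straight fence, and slide it gently along until it wedges between the two fences. Leave it wedged there, then slide the machine's size selector until its pointer is level with the report's spine edge, and let go.

Things in the scene. Friction and masses are not known exactly. Their poses are not given: they have to be found in the camera images.
- report_centre (a point): Blue hard-cover report, 148 mm long, 105 mm high, 0.3 kg, rigid, standing on its long lower edge. Thickness not told: 20 to 28 mm, new each time. Two brass post heads near one upright end of each cover mark the spine edge. Point: mid-length, 52.5 mm up, 12 mm in from the back cover's face (within 2 mm of mid thickness). x points to the spine edge (74 mm off), y out of the back cover, z up.
- spine_edge (a point): Point of the report on its spine edge: on the back cover's outer face, at that face's upright spine-side edge, 52.5 mm up; axes as for its centre. Both covers end level there.
- report: The same report as a solid, covers and all. Origin: at mid-length on the lower edge of the back cover's outer face; axes as for its centre.
- machine: Desktop binding machine, fixed: grey housing 270 (x) x 420 mm (y), flat deck on top 100 mm above the desk. Origin: on the desk under its middle; x from its front to its rear, y along it, z up. Gauge on the rear half of the deck, selector on the front half. Handle bar folded down behind, 106 mm high.
- straight_fence: The straight fence: the upright aluminium front face of the ridge along the rear of the deck, 35 mm high, 372 mm long; the ridge with its small hooks reaches 44 mm above the deck. Origin: on the deck, in the middle of that face, at x = 70 mm, y = 0 of the machine; axes as the machine's, so the face looks to -x.
- mouth (a point): Mouth of the gauge slot: on the deck at the foot of the straight fence's face; axes as the machine's. From here the slot runs 170 mm to -y and narrows from 34 mm by 1 mm in every 8 mm, so the report stops with its spine edge 48 to 112 mm beyond the mouth. The bare deck before the mouth (190 mm to +y) is where the report is put down, spine edge towards -y, back cover to the straight fence.
- taper_fence: The slanted fence that faces the straight one: aluminium bar 10 mm thick, 35 mm high, 170 mm long, fixed on the deck. Origin: on the deck, on its slot-side face at the mouth, 34 mm from the straight fence. Its -y runs along the face into the slot, x points across the slot.
- selector (a joint): Size selector's position in m: 0 at its stop beside the narrow end of the gauge, growing as it slides to the machine's +y, up to 0.165. At value v its pointer is at y = v - 0.165 in the machine's frame. About 2 N of friction; it stays where it is left.
- selector_grip (a point): The selector's black upright grip, 16 mm (along y) x 26 mm, 37 mm high above the deck, at x = -45 mm of the machine. Point: in its middle, 24 mm above the deck. Its thin steel pointer lies at the same y and points to the gauge; axes as the machine's.
- pencil_cup: Dark metal cup with pencils, 80 mm across, 165 mm high with the pencils; not to be disturbed. Origin under its middle.
- calculator: Desk calculator 150 x 105 x 22 mm; not to be disturbed. Origin under its middle.
- rubber_stamp: Wooden hand stamp 60 x 30 mm, 77 mm high; not to be disturbed. Origin under its middle.
- stapler: Stapler 140 x 36 mm, 50 mm high; not to be disturbed. Origin under its middle.
Not all that is in view belongs to the job. Leave any green or turquoise look-alike of the report alone.

How it is judged:
By the outcome, as a careful person would: the job done as asked, in the order asked, and still so for the second after the job is handed in, with the robot touching nothing.
It also fails if it takes over 72 s, if anything falls off the work surface, if the arm or the gripper's body presses on something with over 40 N, if the wrist force passes 120 N, or if a joint passes its speed limit or range.

ROBOT

A 7-joint arm with a two-finger parallel gripper is mounted at the origin on the work surface. World frame = base frame: x ahead of the robot, y to its left, z up, the work surface at z = 0. Lengths are in mm, angles in rad, forces in N, time in s.
With the tool pointing down it reaches from about 400 to 875 mm from the base axis. Payload 4.4 kg.
Tool frame: the origin (TCP) lies at the very end of the fingers, on their centre line; the grasp point (between the pads) lies 19 mm behind it; y points along the fingers, x is the direction in which the jaws open and shut, and the axes are right-handed (so a half turn about y gives the same grasp; the last joint's range is limited). The gripper opens to 85 mm and grips with 20 to 120 N. Pads are 22 mm wide; open, the fingers measure 114 mm over their backs; the gripper's body (76 mm by 85 mm) begins 54 mm behind the grasp point. The pads swing forward as they close: fully open they stand 13 mm farther back than shut.
Start: joints at [-1.225, 0.628, 0.038, 1.517, -0.027, 0.996, -0.02], TCP at [260.147, 595.686, 231.313] pointing down, gripper open.
Joint ranges: [-3.06, 3.06], [-0.37, 2.12], [-1.25, 1.32], [0.18, 2.47], [-1.1, 4.24], [0.23, 1.98], [-2.94, 2.94]. Speed limits (rad/s): [2.57, 2.57, 3.14, 3.14, 3.14, 3.14, 3.14].

INTERFACE

Orientations are given as [roll, pitch, yaw] about the fixed x, y, z axes, in that order (R = Rz(yaw) Ry(pitch) Rx(roll)).
In Python, from cell import readout, eyes, finish_job gives the robot as it stands. The module is installed in compiled form; this text tells all that it offers.
- The arm moves only by the tool apply_moves, never from a script. Its argument "commands" is a list that holds one entry, the list of rows, each a list of 6 numbers: the shift along the tool's x, y, z in units of 0.04 m (1.0 is 0.04 m), then the turn, a rotation vector about the tool's x, y, z in units of 5 degrees (1.0 is 5 degrees). A call has 1 to 8 rows; each row shifts and turns the pose as measured when the row begins, along the tool's axes as they then stand; what a row does not reach is not made up. A row lasts 1/12 s, in which the tool goes at most 41.7 mm and 7.16 degrees, less where a joint would pass 70% of its speed; a pose out of reach is approached as far as the arm can. A call with a number of a shift or a turn outside -1 to 1 is refused whole. A call with a gripper value outside its range is refused whole. "claw" is the finger opening in mm, from 0 to 85.4, set as the call begins (left out, the last holds). The fingers move at their own pace and stop on an object; the grip force is fixed at half the most. Time passes only in rows, so rows that do not move let the fingers close. It gives the time, the measured TCP pose, the force and the opening at its end, in the units of the state.
- readout.read_state(): the state, without advancing time (a new reading comes with each control period).
- eyes.get_image(name): name is "scene" or "top"; returns a dict with "image" (480x640x3 uint8, red, green, blue), "mtx" (3x3 intrinsics, pixels), "rvec" (rotation vector, rad) and "tvec" (3), from world to camera coordinates, as OpenCV has them. Camera axes: x right, y down, z forward; pixel columns grow to the right and rows downward; lengths in mm; the calibration is good to about 2 mm. A picture is of the moment at which its call begins. There is no depth.
- finish_job(): hands the job in, once; it reports no verdict.
The state is a dict: "clock": time; "qpos": joint angles; "qd": joint speeds; "tau": joint torques, N m; "eef_pos": TCP position; "tool_rot": TCP orientation; "force": force on the tool from outside, world axes, zero at the start; "torque": the same for the moment, N m; "width": finger opening in mm.
Only numpy, scipy, OpenCV 4.12 (cv2) and the standard library are available. Lean on these libraries where they do the work, as an engineer would, in place of code of your own. Each camera call takes 0.05 s, during which the arm holds its last target. There are 200 camera calls.

## Working session

There is one attempt and no reset: what is moved stays moved. The work goes in short steps, Python scripts to look and compute and a tool call to move; the robot and the scene stay as the last step left them, time stands still between calls to the robot, and variables do not carry over. Pictures are saved under pics/ and viewed, about 8 in all and at most 12, crops included, and the job is handed in when it is done.

Besides the shell and the picture viewer there is one more tool, called after "Call:" as name(argument=value, ...), one argument or row to a line, values as JSON. apply_moves: Moves the arm, as the interface text tells. Shifts and turns lie within -1 to 1; 1 stands for 0.04 m of shift or 5 degrees of turn. Its arguments: {"type":"object","properties":{"commands":{"type":"array"},"claw":{"type":"number"}},"required":["commands"]}

```bash
mkdir -p pics
cat > h.py <<'E'
import numpy as np, cv2
from cell import readout, eyes, finish_job
from scipy.spatial.transform import Rotation as Rn
def cam(n):
    d=eyes.get_image(n); d['R']=cv2.Rodrigues(np.array(d['rvec'],float))[0]; d['t']=np.array(d['tvec'],float).ravel(); d['K']=np.array(d['mtx'],float); return d
def ray(d,uv,z):
    c=-d['R'].T@d['t']; v=d['R'].T@np.linalg.inv(d['K'])@np.array([uv[0],uv[1],1.]); return c+v*(z-c[2])/v[2]
def proj(d,P):
    p=d['R']@np.array(P,float)+d['t']; p=d['K']@p; return p[:2]/p[2]
def save(d,n,crop=None,s=1):
    im=d['image'][:,:,::-1]
    if crop: im=im[crop[1]:crop[3],crop[0]:crop[2]]
    cv2.imwrite('pics/'+n,cv2.resize(im,None,fx=s,fy=s,interpolation=cv2.INTER_CUBIC))
E
python3 - <<'E'
from h import *
for n in('scene','top'):
    d=cam(n);save(d,n+'0.png',None,1.25);print(n,-d['R'].T@d['t'],d['K'][0,0],d['R'][2])
s=readout.read_state();print({k:np.round(v,3) for k,v in s.items()})
E
```

```text
scene [ 1320.99443099 -1025.42986204   965.60150112] 611.90880573363 [-0.51117177  0.67757132 -0.52877267]
top [ 299.23133266  100.93905486 1578.14312077] 586.1168175928143 [ 0.1139738  -0.00399455 -0.99347572]
{'clock': np.float64(0.1), 'qpos': array([-1.225,  0.629,  0.038,  1.518, -0.027,  0.996, -0.02 ]), 'qd': array([ 0.   , -0.002, -0.001, -0.003, -0.   ,  0.001, -0.001]), 'tau': array([ 2.0000e-03, -5.6453e+01,  1.2300e+00, -1.9397e+01,  1.1000e-02,
        6.0000e-03,  0.0000e+00]), 'eef_pos': array([259.906, 595.181, 230.476]), 'tool_rot': array([-1.571,  0.002,  1.159]), 'force': array([ 0.818, -0.012, -0.928]), 'torque': array([0.027, 0.006, 0.062]), 'width': np.float64(85.253)}
```

View pics/scene0.png

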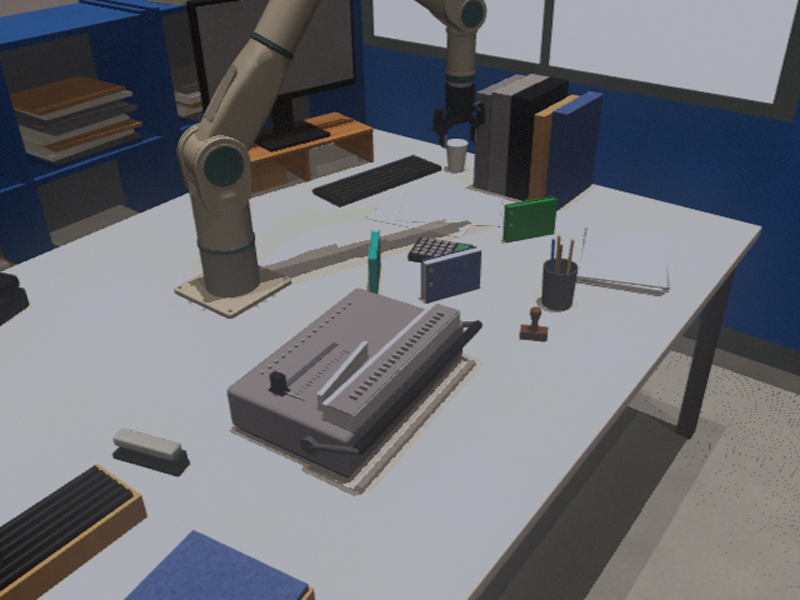

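View pics/top0.png

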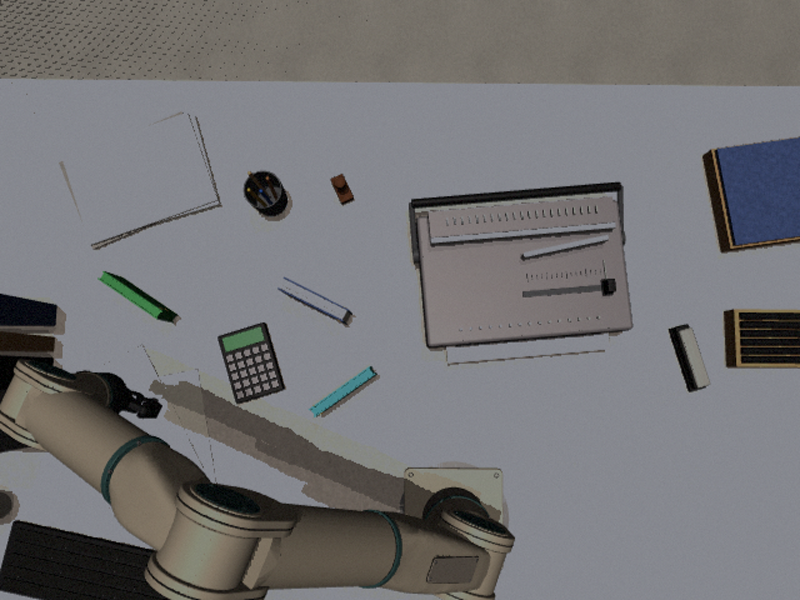

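The scene view shows the blue report with its posts at the left end, near (425,280). In the top view it runs from (283,280) to (352,320), so its spine is the lower-right end and its back cover faces +x. The machine sits at x 412–632, y 185–348, with its rear up, and the gauge mouth is at (525,255) on the left. Next I'll zoom in.

Run:
```python
from h import *
d=cam('top');s=cam('scene')
a=cv2.resize(d['image'][145:285,325:510,::-1],None,fx=4,fy=4,interpolation=cv2.INTER_CUBIC)
a=np.clip(a.astype(float)*1.5,0,255).astype(np.uint8)
cv2.imwrite('pics/m1.png',a)
b=cv2.resize(d['image'][215:265,215:290,::-1],None,fx=5,fy=5,interpolation=cv2.INTER_CUBIC)
c=cv2.resize(s['image'][190:250,325:395,::-1],None,fx=5,fy=5,interpolation=cv2.INTER_CUBIC)
o=np.zeros((300,800,3),np.uint8);o[:250,:375]=b;o[:300,400:750]=c
cv2.imwrite('pics/r1.png',np.clip(o*1.5,0,255).astype(np.uint8))
```

```text
(no output)
```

View pics/m1.png

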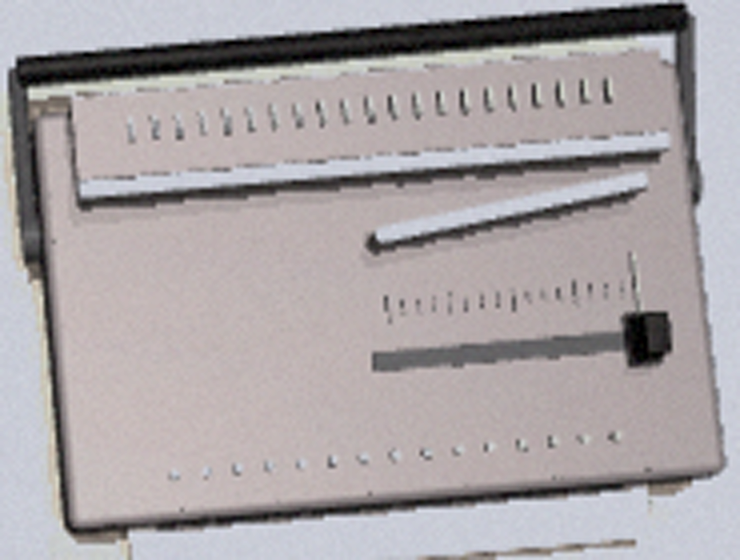

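View pics/r1.png

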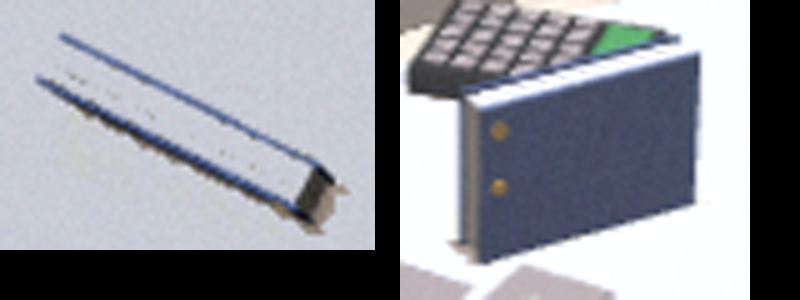

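Run:
```python
from h import *
d=cam('top');s=cam('scene')
def Z(U,V,f,x0,y0): return ((U+.5)/f-.5+x0,(V+.5)/f-.5+y0)
g=d['image'].astype(float).mean(2)
# fence strip edges per column
top=[];bot=[]
for u in range(350,490,4):
    vl=Z(80+ (u-345)*4,0,1,0,0)
    vc=145+(190-(u-345)*4*50/588)/4
    r=np.arange(int(vc)-7,int(vc)+8); p=g[r,u]; hi=p.max(); k=p.argmax()
    a=k
    while p[a]>(hi+p[max(k-5,0)])/2:a-=1
    b=k
    while p[b]>(hi+p[min(k+4,14)])/2:b+=1
    m=(hi+p[max(k-5,0)])/2; top.append((u,r[a]+(m-p[a])/(p[a+1]-p[a])))
    m=(hi+p[min(k+4,14)])/2; bot.append((u,r[b-1]+(p[b-1]-m)/(p[b-1]-p[b])))
for nm,l,z in(('top',top,135),('foot',bot,100)):
    P=np.array([ray(d,q,z)[:2] for q in l]); f=np.polyfit(P[:,1],P[:,0],1); res=P[:,0]-np.polyval(f,P[:,1]);ok=abs(res)<3
    f=np.polyfit(P[ok,1],P[ok,0],1);print(nm,f,'x@y=-100,-300',np.polyval(f,[-100,-300]),ok.sum(),res.std(),'normal ang deg',np.degrees(np.arctan(-f[0])))
for nm,U,V,z in (('fenceL foot',80,198,100),('fenceR foot',669,150,100),('fenceL top',80,181,135),('fenceR top',669,133,135),('taper mouth top L',372,236,135),('taper narrow top R',648,172,135),('sel top c',655,332,137),('pointer tip',632,255,102),('pointer base',640,308,102),('deck FL',70,522,100),('deck FR',722,470,100)):
    print(nm,ray(d,Z(U,V,4,325,145),z)[:2].round(1))
for nm,U,V in (('back fore',62,36),('back spine',322,163),('front fore',40,78),('front spine',298,210)):
    print(nm,ray(d,Z(U,V,5,215,215),105)[:2].round(1))
for nm,U,V,z in (('s front spine top',470-400,98,105),('s back spine top',478-400,108,105),('s back fore top',699-400,52,105),('s back spine bot',483-400,262,0),('s back fore bot',695-400,203,0),('s front fore top',680-400,38,105)):
    print(nm,ray(s,Z(U,V,5,325,190),z)[:2].round(1))
```

```text
top [-9.80081709e-02  5.72713236e+02] x@y=-100,-300 [582.51405268 602.11568686] 35 1.0277329165304976 normal ang deg 5.597577530657425
foot [-9.36162886e-02  5.70031850e+02] x@y=-100,-300 [579.39347897 598.11673669] 35 0.32996520741164653 normal ang deg 5.348230596964098
fenceL foot [565.   49.5]
fenceR foot [ 599.5 -328.4]
fenceL top [569.5  50.8]
fenceR top [ 603.3 -318.5]
taper mouth top L [ 536.3 -131.5]
taper narrow top R [ 578.3 -304.7]
sel top c [ 477.2 -306.1]
pointer tip [ 530.9 -302.5]
pointer base [ 496.8 -306.8]
deck FL [358.2  54.9]
deck FR [ 394.3 -356.9]
back fore [490.5 347.3]
back spine [427.  214.6]
front fore [469.  357.8]
front spine [403.2 226.2]
s front spine top [412.7 227. ]
s back spine top [423.3 220.2]
s back fore top [490.  351.6]
s back spine bot [425.3 222.5]
s back fore bot [490.8 353.3]
s front fore top [471.3 359.9]
```

Call:
apply_moves(
  commands=[
    [[0, 0, 0, 0, 1, 0], [0, 0, 0, 0, 1, 0], [0, 0, 0, 0, 1, 0], [0, 0, 0, 0, 1, 0], [0, 0, 0, 0, 1, 0], [0, 0, 0, 0, 1, 0], [0, 0, 0, 0, 1, 0], [0, 0, 0, 0, 1, 0]],
  ],
  claw=85,
)

```text
clock: 0.97
eef_pos: [259.9, 594.9, 230.2]
tool_rot: [-1.571, 0.002, 0.429]
force: [0.7, -0.2, -0.6]
width: 85.0
```

Call:
apply_moves(
  commands=[
    [[0, 0, 0, 0, 1, 0], [0, 0, 0, 0, 1, 0], [0, 0, 0, 0, 1, 0], [0, 0, 0, 0, 1, 0], [0, 0, 0, 0, 1, 0], [0, 0, 0, 0, 1, 0], [0, 0, 0, 0, 1, 0], [0, 0, 0, 0, 1, 0]],
  ],
)

```text
clock: 1.63
eef_pos: [258.7, 594.8, 229.6]
tool_rot: [-1.574, 0.002, -0.304]
force: [0.5, 0.2, -0.2]
width: 85.2
```

Call:
apply_moves(
  commands=[
    [[0, 0, 0, 0, 1, 0], [0, 0, 0, 0, 1, 0], [0, 0, 0, 0, 0.6, 0], [0, 0, 0, 0, 0, 0]],
  ],
)

```text
clock: 1.97
eef_pos: [257.8, 594.9, 229.1]
tool_rot: [-1.575, 0.002, -0.545]
force: [0.7, -0.2, 0.6]
width: 85.1
```

```bash
cat >> h.py <<'E'
def rel(p,yaw):
    "remaining shift (units of 40mm, tool axes) and turn (units of 5deg) to a tool-down pose"
    s=readout.read_state(); R=Rn.from_euler('xyz',s['tool_rot']); T=Rn.from_euler('xyz',[-np.pi/2,0,np.radians(yaw)])
    e=np.array(p)-s['eef_pos']
    print('shift',(R.inv().apply(e)/40).round(2),'turn',(np.degrees((R.inv()*T).as_rotvec())/5).round(2),'| shift after turn',(T.inv().apply(e)/40).round(2),'pos',np.round(s['eef_pos'],1),'yaw',np.degrees(s['tool_rot'][2]).round(1),'F',np.round(s['force'],1),'w',round(float(s['width']),1),'t',s['clock'])
E
python3 -c "
from h import *
rel([447,289.3,200],-26.4)"
```

```text
shift [ 8.01  0.73 -4.08] turn [ 0.05 -0.96 -0.02] | shift after turn [ 7.63  0.73 -4.74] pos [257.8 594.9 229.1] yaw -31.2 F [ 0.7 -0.2  0.6] w 85.1 t 1.9667
```

Call:
apply_moves(
  commands=[
    [[0, 0, 0, 0, -0.9, 0], [0.95, 0.09, -0.6, 0, 0, 0], [0.95, 0.09, -0.6, 0, 0, 0], [0.95, 0.09, -0.6, 0, 0, 0], [0.95, 0.09, -0.6, 0, 0, 0], [0.95, 0.09, -0.6, 0, 0, 0], [0.95, 0.09, -0.6, 0, 0, 0], [0, 0, 0, 0, 0, 0]],
  ],
)

```text
clock: 2.63
eef_pos: [391.3, 378.2, 206.2]
tool_rot: [-1.571, 0.003, -0.434]
force: [0.3, -0.7, 1.0]
width: 84.7
```

```bash
python3 -c "
from h import *
rel([447,289.3,180],-26.4)"
```

```text
shift [ 2.2   0.65 -1.43] turn [ 0.    0.3  -0.04] | shift after turn [ 2.23  0.66 -1.37] pos [391.3 378.2 206.2] yaw -24.9 F [ 0.3 -0.7  1. ] w 84.7 t 2.6333
```

Call:
apply_moves(
  commands=[
    [[0.75, 0.22, -0.47, 0, 0.3, 0], [0.75, 0.22, -0.47, 0, 0, 0], [0.75, 0.22, -0.45, 0, 0, 0], [0, 0, 0, 0, 0, 0]],
  ],
)

```text
clock: 2.97
eef_pos: [448.9, 289.9, 180.6]
tool_rot: [-1.567, 0.002, -0.456]
force: [0.2, -0.5, -0.4]
width: 84.8
```

```bash
python3 -c "
from h import *
rel([447,289.3,180],-26.4)
d=cam('top');s=cam('scene')
b=cv2.resize(d['image'][205:275,205:305,::-1],None,fx=4,fy=4,interpolation=cv2.INTER_CUBIC)
c=cv2.resize(s['image'][130:250,315:405,::-1],None,fx=4,fy=4,interpolation=cv2.INTER_CUBIC)
o=np.zeros((480,800,3),np.uint8);o[:280,:400]=b;o[:480,420:780]=c
cv2.imwrite('pics/r2.png',np.clip(o*1.5,0,255).astype(np.uint8))
"
```

```text
shift [-0.04  0.01 -0.03] turn [-0.04  0.05 -0.02] | shift after turn [-0.04  0.01 -0.03] pos [448.9 289.9 180.6] yaw -26.1 F [ 0.2 -0.5 -0.4] w 84.8 t 2.9667
```

View pics/r2.png

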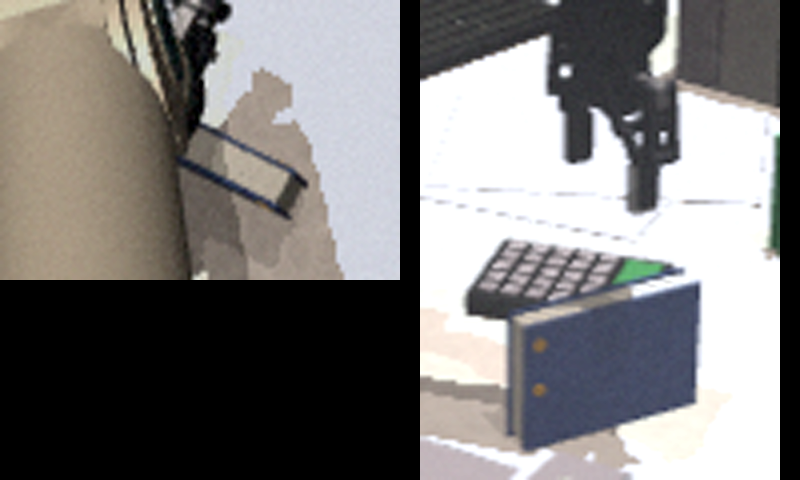

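In the scene crop the open fingers hang above the report, one on each side of it. I'll go down and grip.

Call:
apply_moves(
  commands=[
    [[-0.04, 0.6, 0, 0, 0, 0], [0, 0.6, 0, 0, 0, 0], [0, 0.6, 0, 0, 0, 0], [0, 0.6, 0, 0, 0, 0], [0, 0.4, 0, 0, 0, 0], [0, 0, 0, 0, 0, 0]],
  ],
)

```text
clock: 3.57
eef_pos: [442.4, 311.0, 67.9]
tool_rot: [-1.552, 0.008, -0.432]
force: [-0.8, -0.3, 0.2]
width: 85.2
```

```bash
python3 -c "
from h import *
rel([447,289.3,66],-26.4)"
```

```text
shift [ 0.33  0.04 -0.44] turn [-0.22  0.33 -0.09] | shift after turn [ 0.34  0.05 -0.43] pos [442.4 311.   67.9] yaw -24.8 F [-0.8 -0.3  0.2] w 85.2 t 3.5667
```

Call:
apply_moves(
  commands=[
    [[0.15, 0, -0.2, -0.2, 0.3, -0.1], [0.2, 0.04, -0.23, 0, 0, 0], [0, 0, 0, 0, 0, 0]],
  ],
)

```text
clock: 3.82
eef_pos: [446.9, 291.3, 67.0]
tool_rot: [-1.57, -0.001, -0.454]
force: [0.9, -1.3, -0.6]
width: 84.8
```

```bash
python3 -c "
from h import *
rel([447,289.3,66],-26.4);print(readout.read_state()['qpos'].round(2))"
```

```text
shift [ 0.02  0.02 -0.04] turn [-0.01  0.08  0.01] | shift after turn [ 0.02  0.02 -0.04] pos [446.9 291.3  67. ] yaw -26.0 F [ 0.9 -1.3 -0.6] w 84.8 t 3.8167
[-0.84  0.74  0.32  1.98 -0.46  0.49 -0.64]
```

Call:
apply_moves(
  commands=[
    [[0, 0, 0, 0, 0.05, 0], [0, 0, 0, 0, 0, 0], [0, 0, 0, 0, 0, 0], [0, 0, 0, 0, 0, 0], [0, 0, 0, 0, 0, 0], [0, 0, 0, 0, 0, 0], [0, 0, 0, 0, 0, 0], [0, 0, 0, 0, 0, 0]],
  ],
  claw=10,
)

```text
clock: 4.48
eef_pos: [448.8, 292.3, 71.0]
tool_rot: [-1.563, -0.004, -0.46]
force: [-0.3, 0.0, 1.6]
width: 25.4
```

Call:
apply_moves(
  commands=[
    [[0, -0.15, 0, 0, 0, 0], [0, -0.3, 0, 0, 0, 0], [0, -0.4, 0, 0, 0, 0], [0, 0, 0, 0, 0, 0]],
  ],
)

```text
clock: 4.82
eef_pos: [446.7, 291.0, 104.7]
tool_rot: [-1.569, -0.001, -0.46]
force: [0.5, 0.2, -2.5]
width: 25.7
```

```bash
python3 -c "
from h import *
rel([447,289.3,200],-26.4)"
```

```text
shift [ 0.03 -2.38 -0.03] turn [-0.03  0.01  0.01] | shift after turn [ 0.03 -2.38 -0.04] pos [446.7 291.  104.7] yaw -26.3 F [ 0.5  0.2 -2.5] w 25.7 t 4.8167
```

Call:
apply_moves(
  commands=[
    [[0, -0.6, 0, 0, 0, 0], [0, -0.8, 0, 0, 0, 0], [0, -0.8, 0, 0, -0.5, 0], [0, -0.5, 0, 0, -0.9, 0], [0, 0, 0, 0, -1, 0], [0, 0, 0, 0, -1, 0], [0, 0, 0, 0, -1, 0], [0, 0, 0, 0, -1, 0]],
  ],
)

```text
clock: 5.48
eef_pos: [443.1, 290.2, 213.8]
tool_rot: [-1.574, 0.004, 0.033]
force: [-1.3, 0.3, -4.2]
width: 25.9
```

```bash
python3 -c "
from h import *
rel([545,-30,215],5.4)"
```

```text
shift [ 2.28 -0.02 -8.08] turn [ 0.03 -0.7  -0.05] | shift after turn [ 1.78 -0.03 -8.21] pos [443.1 290.2 213.8] yaw 1.9 F [-1.3  0.3 -4.2] w 25.9 t 5.4833
```

Call:
apply_moves(
  commands=[
    [[0, 0, 0, 0, -0.6, 0], [0.2, 0, -0.4, 0, 0, 0], [0.2, 0, -0.8, 0, 0, 0], [0.2, 0, -0.9, 0, 0, 0], [0.2, 0, -0.9, 0, 0, 0], [0.2, 0, -0.9, 0, 0, 0], [0.2, 0, -0.9, 0, 0, 0], [0, 0, 0, 0, 0, 0]],
  ],
)

```text
clock: 6.15
eef_pos: [507.2, 99.8, 207.2]
tool_rot: [-1.573, 0.012, 0.105]
force: [0.6, -0.3, -4.3]
width: 26.0
```

```bash
python3 -c "
from h import *
rel([545,-30,215],5.4)"
```

```text
shift [ 0.6  -0.19 -3.33] turn [ 0.03  0.12 -0.14] | shift after turn [ 0.63 -0.19 -3.32] pos [507.2  99.8 207.2] yaw 6.0 F [ 0.6 -0.3 -4.3] w 26.0 t 6.15
```

Call:
apply_moves(
  commands=[
    [[0.1, -0.1, -0.6, 0, 0.1, -0.1], [0.15, -0.1, -0.7, 0, 0, 0], [0.15, 0, -0.7, 0, 0, 0], [0.1, 0, -0.6, 0, 0, 0], [0.1, 0, -0.5, 0, 0, 0], [0, 0, -0.2, 0, 0, 0], [0, 0, 0, 0, 0, 0]],
  ],
)

```text
clock: 6.73
eef_pos: [541.5, -36.7, 210.0]
tool_rot: [-1.573, 0.012, 0.091]
force: [-0.4, 0.5, -3.6]
width: 25.7
```

```bash
python3 -c "
from h import *
rel([556,-33,171],5.4)
d=cam('top')
b=cv2.resize(d['image'][135:285,310:510,::-1],None,fx=4,fy=4,interpolation=cv2.INTER_CUBIC)
cv2.imwrite('pics/p1.png',np.clip(b*1.5,0,255).astype(np.uint8))
"
```

```text
shift [0.38 0.97 0.06] turn [ 0.02 -0.04 -0.14] | shift after turn [0.37 0.97 0.06] pos [541.5 -36.7 210. ] yaw 5.2 F [-0.4  0.5 -3.6] w 25.7 t 6.7333
```

View pics/p1.png

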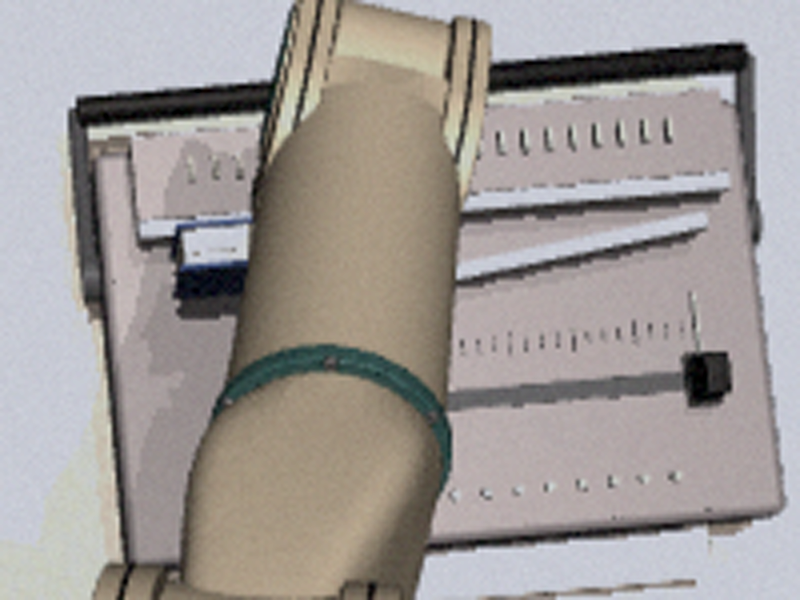

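The report hangs over the deck at (180–250, 220–290), parallel to the fence, and the slot is clear. Next I'll lower it.

Call:
apply_moves(
  commands=[
    [[0.1, 0.2, 0.02, 0, 0, -0.14], [0.1, 0.2, 0, 0, 0, 0], [0.1, 0.2, 0, 0, 0, 0], [0.05, 0.2, 0, 0, 0, 0], [0, 0, 0, 0, 0, 0]],
  ],
)

```text
clock: 7.2
eef_pos: [552.7, -25.1, 174.2]
tool_rot: [-1.566, 0.006, 0.099]
force: [-0.0, -0.9, -3.4]
width: 26.1
```

```bash
python3 -c "
from h import *
rel([555,-33,171],5.4)"
```

```text
shift [ 0.04  0.08 -0.2 ] turn [-0.05  0.06 -0.07] | shift after turn [ 0.04  0.08 -0.2 ] pos [552.7 -25.1 174.2] yaw 5.7 F [-0.  -0.9 -3.4] w 26.1 t 7.2
```

Call:
apply_moves(
  commands=[
    [[0, 0.02, -0.1, -0.05, 0.05, -0.07], [0, 0.03, -0.1, 0, 0, 0], [0, 0.03, 0, 0, 0, 0], [0, 0, 0, 0, 0, 0]],
  ],
)

```text
clock: 7.53
eef_pos: [553.8, -31.0, 171.6]
tool_rot: [-1.569, -0.0, 0.098]
force: [-0.8, 1.0, -3.9]
width: 26.0
```

```bash
python3 -c "
from h import *
rel([555,-33,171],5.4)"
```

```text
shift [ 0.02  0.02 -0.05] turn [-0.02  0.04  0.  ] | shift after turn [ 0.02  0.02 -0.05] pos [553.8 -31.  171.6] yaw 5.6 F [-0.8  1.  -3.9] w 26.0 t 7.5333
```

Call:
apply_moves(
  commands=[
    [[0, 0.04, 0, 0, 0.04, 0], [0, 0.04, 0, 0, 0, 0], [0, 0, 0, 0, 0, 0]],
  ],
)

```text
clock: 7.78
eef_pos: [554.0, -31.7, 171.6]
tool_rot: [-1.568, -0.002, 0.093]
force: [-1.5, -0.3, -4.1]
width: 25.9
```

Call:
apply_moves(
  commands=[
    [[0, 0.08, 0, 0, 0, 0], [0, 0.08, 0, 0, 0, 0], [0, 0, 0, 0, 0, 0]],
  ],
)

```text
clock: 8.03
eef_pos: [553.9, -32.3, 172.0]
tool_rot: [-1.565, -0.005, 0.092]
force: [-1.6, 0.3, -4.1]
width: 25.8
```

Call:
apply_moves(
  commands=[
    [[0, 0.15, 0, 0, 0, 0]],
  ],
)

```text
clock: 8.12
eef_pos: [554.4, -32.5, 170.5]
tool_rot: [-1.564, -0.007, 0.093]
force: [-19.9, 3.2, 86.1]
width: 25.8
```

```bash
python3 -c "
from h import *
rel([555,-33,171],5.4);s=readout.read_state();print(s['qpos'].round(3),s['torque'].round(2))"
```

```text
shift [ 0.01 -0.01 -0.01] turn [-0.08 -0.02  0.08] | shift after turn [ 0.01 -0.01 -0.01] pos [554.4 -32.5 170.5] yaw 5.3 F [-19.9   3.2  86.1] w 25.8 t 8.1167
[-0.173  0.584  0.282  1.859 -0.245  0.726  0.341] [0.62 5.48 0.11]
```

Call:
apply_moves(
  commands=[
    [[0, 0, 0, 0, 0, 0], [0, 0, 0, 0, 0, 0]],
  ],
)

```text
clock: 8.28
eef_pos: [553.7, -33.1, 172.3]
tool_rot: [-1.564, -0.008, 0.092]
force: [-0.7, -0.2, -4.3]
width: 26.0
```

Call:
apply_moves(
  commands=[
    [[0.06, -0.01, 0, -0.05, -0.02, 0.08], [0.06, 0, 0, 0, 0, 0]],
  ],
)

```text
clock: 8.45
eef_pos: [554.8, -33.3, 171.2]
tool_rot: [-1.568, 0.008, 0.093]
force: [-6.6, -0.3, 0.2]
width: 26.1
```

Call:
apply_moves(
  commands=[
    [[0.05, 0, 0, 0, 0, 0]],
  ],
)

```text
clock: 8.53
eef_pos: [554.9, -33.4, 170.9]
tool_rot: [-1.568, 0.013, 0.093]
force: [-8.7, -0.1, 19.1]
width: 25.6
```

Call:
apply_moves(
  commands=[
    [[0.05, 0, 0, 0, 0, 0]],
  ],
)

```text
clock: 8.62
eef_pos: [555.1, -33.4, 171.0]
tool_rot: [-1.567, 0.018, 0.093]
force: [-8.7, -0.7, 14.0]
width: 25.6
```

Call:
apply_moves(
  commands=[
    [[0, -0.05, 0, 0, 0, -0.2], [0, -0.02, 0, 0, 0, 0]],
  ],
)

```text
clock: 8.78
eef_pos: [554.5, -33.8, 172.1]
tool_rot: [-1.568, 0.004, 0.093]
force: [-1.0, -0.0, -3.8]
width: 25.9
```

Call:
apply_moves(
  commands=[
    [[0.05, 0, 0, 0, 0, 0], [0.05, 0, 0, 0, 0, 0]],
  ],
)

```text
clock: 8.95
eef_pos: [555.0, -33.9, 170.9]
tool_rot: [-1.568, 0.013, 0.093]
force: [-9.5, -0.7, 12.4]
width: 25.9
```

```bash
python3 -c "
from h import *
rel([556,-33,172],5.4)
d=cam('top');s=cam('scene')
b=cv2.resize(d['image'][180:230,340:390,::-1],None,fx=8,fy=8,interpolation=cv2.INTER_CUBIC)
c=cv2.resize(s['image'][200:320,240:390,::-1],None,fx=2.6,fy=2.6,interpolation=cv2.INTER_CUBIC)
o=np.zeros((400,800,3),np.uint8);o[:400,:400]=b;o[:c.shape[0],405:405+c.shape[1]]=c[:,:395]
cv2.imwrite('pics/p2.png',np.clip(o*1.5,0,255).astype(np.uint8))
"
```

```text
shift [ 0.03 -0.03  0.02] turn [-0.04 -0.02 -0.15] | shift after turn [ 0.03 -0.03  0.02] pos [555.  -33.9 170.9] yaw 5.3 F [-9.5 -0.7 12.4] w 25.9 t 8.95
```

View pics/p2.png

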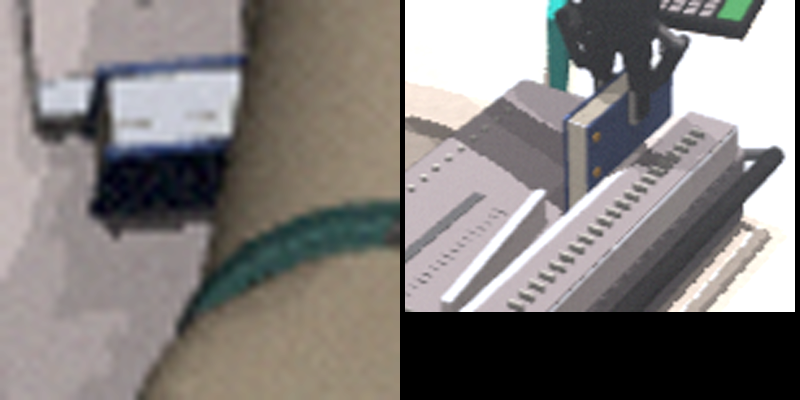

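```bash
python3 -c "
from h import *
d=cam('top')
for U,V in((105,68),(240,60)):
    p=ray(d,((U+.5)/8-.5+340,(V+.5)/8-.5+180),205);print(p.round(1),'fence',570.03-.0936*p[1],572.7-.098*p[1])
for U,V in((105,152),(230,141)):
    p=ray(d,((U+.5)/8-.5+340,(V+.5)/8-.5+180),205);print('front',p.round(1))
"
```

```text
[560.9  34.  205. ] fence 566.845162167369 569.3654475683992
[563.7  -6.1 205. ] fence 570.6039498601725 573.3009304091551
front [535.6  34.  205. ]
front [539.2  -3.1 205. ]
```

Call:
apply_moves(
  commands=[
    [[0, -0.12, 0, 0, 0, -0.15], [0, -0.05, 0, 0, 0, 0], [0.1, 0, 0, 0, 0, 0], [0, 0, 0, 0, 0, 0]],
  ],
)

```text
clock: 9.43
eef_pos: [554.8, -34.0, 175.5]
tool_rot: [-1.567, 0.011, 0.093]
force: [0.7, 0.2, -3.5]
width: 26.0
```

Call:
apply_moves(
  commands=[
    [[0.07, 0, 0, 0, 0, 0], [0, 0, 0, 0, 0, 0]],
  ],
)

```text
clock: 9.6
eef_pos: [555.1, -34.0, 174.7]
tool_rot: [-1.567, 0.018, 0.093]
force: [-2.2, -0.4, -3.0]
width: 25.8
```

Call:
apply_moves(
  commands=[
    [[0.12, -0.03, 0, 0, 0, -0.2]],
  ],
)

```text
clock: 9.68
eef_pos: [555.3, -33.9, 174.6]
tool_rot: [-1.566, 0.011, 0.093]
force: [-17.8, -1.5, 4.8]
width: 25.8
```

```bash
python3 -c "
from h import *
rel([558,-33,174],5.4);s=readout.read_state();print(s['qpos'].round(3),s['qd'].round(3),s['torque'].round(2))"
```

```text
shift [0.07 0.01 0.02] turn [-0.05 -0.02 -0.13] | shift after turn [0.07 0.02 0.02] pos [555.3 -33.9 174.6] yaw 5.3 F [-17.8  -1.5   4.8] w 25.8 t 9.6833
[-0.176  0.588  0.29   1.836 -0.236  0.763  0.334] [ 0.026 -0.04  -0.028  0.077 -0.037 -0.122  0.039] [-0.64  4.47  0.12]
```

```bash
python3 -c "
from h import *
d=cam('top')
f=lambda U,V,z:ray(d,((U+.5)/8-.5+340,(V+.5)/8-.5+180),z).round(1)
print('foot',f(65,113,100),'top',f(65,80,135),'front bottom',f(97,213,101),f(215,200,101))
"
```

```text
foot [566.2  41.7 100. ] top [570.4  43.1 135. ] front bottom [533.8  31.4 101. ] [538.3  -6.2 101. ]
```

Call:
apply_moves(
  commands=[
    [[-0.02, 0.06, 0, 0, 0, -0.1], [0, 0.04, 0, 0, 0, 0], [0, 0, 0, 0, 0, 0]],
  ],
)

```text
clock: 9.98
eef_pos: [554.5, -34.3, 171.0]
tool_rot: [-1.566, 0.001, 0.092]
force: [-3.9, -0.8, -2.6]
width: 25.7
```

```bash
python3 -c "
from h import *
rel([555,-33,171],5.4)"
```

```text
shift [ 0.02 -0.    0.03] turn [-0.05 -0.03 -0.01] | shift after turn [ 0.02 -0.    0.03] pos [554.5 -34.3 171. ] yaw 5.3 F [-3.9 -0.8 -2.6] w 25.7 t 9.9833
```

Call:
apply_moves(
  commands=[
    [[-0.02, -0.06, 0, 0, -0.03, 0], [0, 0, -0.25, 0, 0, 0], [0, 0, -0.35, 0, 0, 0], [0, 0, -0.35, 0, 0, 0], [0, 0, -0.25, 0, 0, 0], [0, 0, 0, 0, 0, 0]],
  ],
)

```text
clock: 10.48
eef_pos: [558.9, -80.9, 171.9]
tool_rot: [-1.561, 0.002, 0.096]
force: [-1.6, -2.1, -3.1]
width: 25.6
```

```bash
python3 -c "
from h import *
y=readout.read_state()['eef_pos'][1]
rel([555.2-.095*(y+34),y,171],5.4)"
```

```text
shift [ 0.02  0.02 -0.  ] turn [-0.11  0.02 -0.02] | shift after turn [ 0.02  0.02 -0.  ] pos [558.9 -80.9 171.9] yaw 5.5 F [-1.6 -2.1 -3.1] w 25.6 t 10.4833
```

Call:
apply_moves(
  commands=[
    [[0, 0.04, 0, -0.1, 0, 0], [0, 0, 0, 0, 0, 0]],
  ],
)

```text
clock: 10.65
eef_pos: [559.0, -81.6, 171.0]
tool_rot: [-1.57, 0.002, 0.094]
force: [-3.2, 1.5, -3.0]
width: 25.9
```

Call:
apply_moves(
  commands=[
    [[0, 0, 0, 0, 0, 0], [0, 0, 0, 0, 0, 0], [0, 0, 0, 0, 0, 0], [0, 0, 0, 0, 0, 0], [0, 0, 0, 0, 0, 0], [0, 0, 0, 0, 0, 0]],
  ],
  claw=75,
)

```text
clock: 11.15
eef_pos: [567.6, -80.5, 174.3]
tool_rot: [-1.575, -0.016, 0.098]
force: [-0.6, -0.4, 0.2]
width: 75.4
```

Call:
apply_moves(
  commands=[
    [[0, -0.3, 0, 0, 0, 0], [0, -0.6, 0, 0, 0, 0], [0, -0.6, 0, 0, 0, 0], [0, 0, 0, 0, 0, 0]],
  ],
)

```text
clock: 11.48
eef_pos: [566.8, -80.1, 235.4]
tool_rot: [-1.575, -0.015, 0.099]
force: [0.4, 0.0, 0.6]
width: 74.7
```

```bash
python3 -c "
from h import *
rel([548,30,222],5.4)
d=cam('top');s=cam('scene')
c=cv2.resize(s['image'][200:400,170:400,::-1],None,fx=2.8,fy=2.8,interpolation=cv2.INTER_CUBIC)
cv2.imwrite('pics/p3.png',np.clip(c*1.5,0,255).astype(np.uint8))
"
```

```text
shift [-0.2   0.32  2.79] turn [0.05 0.06 0.17] | shift after turn [-0.21  0.34  2.79] pos [566.8 -80.1 235.4] yaw 5.7 F [0.4 0.  0.6] w 74.7 t 11.4833
```

View pics/p3.png

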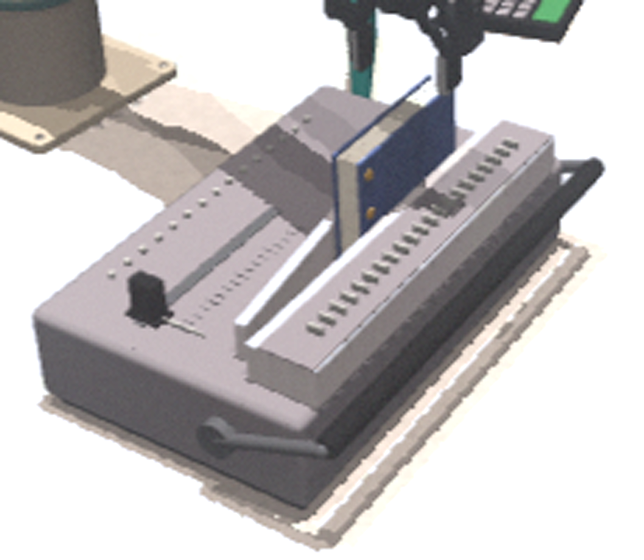

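The report stands upright in the slot entrance against the fence, with its spine near (345,200) in the crop. I'll move the closed fingers behind its fore end to push it.

Call:
apply_moves(
  commands=[
    [[-0.1, -0.1, 0.5, 0, 0, 0.17], [-0.15, -0.1, 0.6, 0, 0, 0], [-0.1, 0, 0.6, 0, 0, 0], [0, 0, 0.6, 0, 0, 0], [0, 0, 0.6, 0, 0, 0], [0, 0, 0.2, 0, 0, 0], [0, 0, 0, 0, 0, 0]],
  ],
  claw=0,
)

```text
clock: 12.17
eef_pos: [534.2, 45.1, 233.2]
tool_rot: [-1.575, 0.016, 0.095]
force: [-0.4, -0.8, -0.2]
width: -0.2
```

```bash
python3 -c "
from h import *
rel([549.5,28,150],5.4)"
```

```text
shift [ 0.37  2.08 -0.45] turn [ 0.05  0.   -0.18] | shift after turn [ 0.34  2.08 -0.46] pos [534.2  45.1 233.2] yaw 5.4 F [-0.4 -0.8 -0.2] w -0.2 t 12.1667
```

Call:
apply_moves(
  commands=[
    [[0.17, 0.1, -0.2, 0, 0, -0.18], [0.17, 0.4, -0.15, 0, 0, 0], [0, 0.5, 0, 0, 0, 0], [0, 0.4, 0, 0, 0, 0], [0, 0.3, 0, 0, 0, 0], [0, 0, 0, 0, 0, 0]],
  ],
)

```text
clock: 12.67
eef_pos: [553.2, 18.3, 160.5]
tool_rot: [-1.584, -0.006, 0.086]
force: [0.1, 0.2, 0.8]
width: -0.0
```

```bash
python3 -c "
from h import *
rel([549.5,22,151],5.4)"
```

```text
shift [-0.08  0.23  0.1 ] turn [ 0.15 -0.09  0.07] | shift after turn [-0.08  0.24  0.1 ] pos [553.2  18.3 160.5] yaw 4.9 F [0.1 0.2 0.8] w -0.0 t 12.6667
```

Call:
apply_moves(
  commands=[
    [[-0.05, 0.15, 0, 0.15, -0.09, 0.07], [-0.04, 0.1, 0, 0, 0, 0], [0, 0, -0.1, 0, 0, 0], [0, 0, -0.15, 0, 0, 0], [0, 0, -0.15, 0, 0, 0]],
  ],
)

```text
clock: 13.08
eef_pos: [552.0, -4.0, 150.0]
tool_rot: [-1.571, -0.001, 0.09]
force: [0.4, 2.1, -0.9]
width: 0.0
```

```bash
python3 -c "
from h import *
y=readout.read_state()['eef_pos'][1]
rel([555-.095*(y+34),-10,151],5.4)"
```

```text
shift [-0.01 -0.03 -0.15] turn [ 0.   -0.05  0.02] | shift after turn [-0.01 -0.03 -0.15] pos [552.  -4. 150.] yaw 5.1 F [ 0.4  2.1 -0.9] w 0.0 t 13.0833
```

Call:
apply_moves(
  commands=[
    [[0, -0.02, -0.12, 0, -0.05, 0], [0, 0, -0.12, 0, 0, 0], [0, 0, -0.12, 0, 0, 0], [0, 0, -0.1, 0, 0, 0]],
  ],
)

```text
clock: 13.42
eef_pos: [554.2, -23.2, 152.3]
tool_rot: [-1.569, -0.003, 0.096]
force: [-0.7, 2.5, 0.1]
width: -0.0
```

Call:
apply_moves(
  commands=[
    [[0, 0, -0.1, 0, 0, 0], [0, 0, -0.08, 0, 0, 0]],
  ],
)

```text
clock: 13.58
eef_pos: [554.4, -26.9, 152.8]
tool_rot: [-1.563, -0.002, 0.098]
force: [-2.6, 11.4, 4.3]
width: 0.3
```

```bash
python3 -c "
from h import *
y=readout.read_state()['eef_pos'][1]
rel([555-.095*(y+34),-40,151],5.4)"
```

```text
shift [-0.03  0.04 -0.33] turn [-0.09  0.04  0.03] | shift after turn [-0.03  0.04 -0.33] pos [554.4 -26.9 152.8] yaw 5.6 F [-2.6 11.4  4.3] w 0.3 t 13.5833
```

Call:
apply_moves(
  commands=[
    [[0, 0.02, -0.08, -0.05, 0, 0]],
  ],
)

```text
clock: 13.67
eef_pos: [554.7, -27.0, 152.4]
tool_rot: [-1.563, -0.002, 0.1]
force: [-2.1, 10.9, 5.1]
width: 0.2
```

Call:
apply_moves(
  commands=[
    [[0, 0, -0.1, 0, 0, 0]],
  ],
)

```text
clock: 13.75
eef_pos: [554.8, -27.0, 152.6]
tool_rot: [-1.558, -0.002, 0.103]
force: [-2.2, 11.3, 3.9]
width: 0.3
```

Call:
apply_moves(
  commands=[
    [[0, 0, 0.2, -0.1, 0, 0], [0, -0.2, 0.5, 0, 0, 0], [0, -0.6, 0.6, 0, 0, 0], [0, -0.7, 0.4, 0, 0, 0], [-0.5, -0.7, 0, 0, 0, 0], [-0.9, -0.2, 0, 0, 0, 0], [-0.9, 0, 0, 0, 0, 0], [-0.9, 0, 0, 0, 0, 0]],
  ],
)

```text
clock: 14.42
eef_pos: [427.6, 25.6, 252.8]
tool_rot: [-1.575, -0.017, 0.103]
force: [-1.1, -0.1, 0.9]
width: 0.1
```

```bash
python3 -c "
from h import *
rel([463,-150,240],5.4)
d=cam('top');s=cam('scene')
b=cv2.resize(d['image'][145:245,325:525,::-1],None,fx=4,fy=4,interpolation=cv2.INTER_CUBIC)
c=cv2.resize(s['image'][225:335,215:375,::-1],None,fx=4,fy=4,interpolation=cv2.INTER_CUBIC)[:,:640]
o=np.zeros((600,800,3),np.uint8);o[:400]=b;
c=cv2.resize(s['image'][260:340,190:390,::-1],None,fx=2.5*1,fy=2.5,interpolation=cv2.INTER_CUBIC);o[400:600,:500]=c
cv2.imwrite('pics/p4.png',np.clip(o*1.5,0,255).astype(np.uint8))
"
```

```text
shift [ 0.43  0.35 -4.46] turn [0.05 0.1  0.19] | shift after turn [ 0.47  0.32 -4.45] pos [427.6  25.6 252.8] yaw 5.9 F [-1.1 -0.1  0.9] w 0.1 t 14.4167
```

View pics/p4.png

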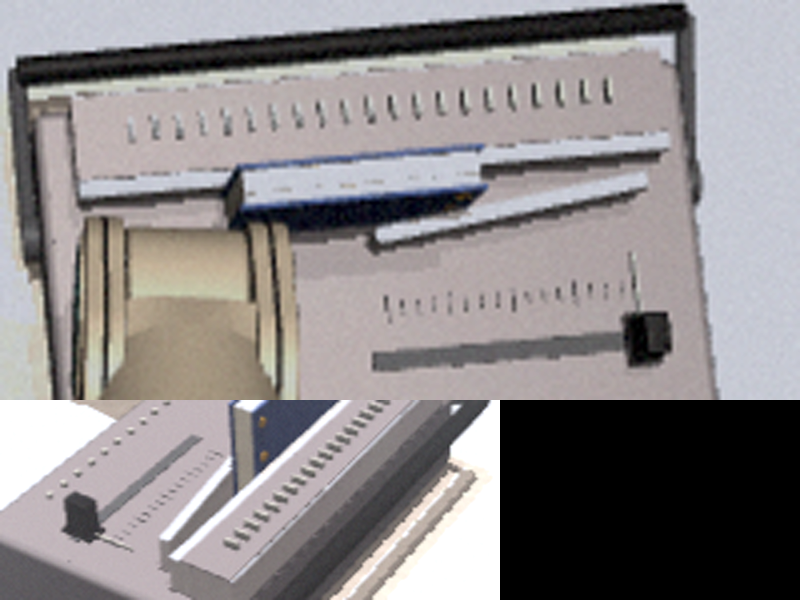

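The report is in the slot, parallel to the fence, with its spine at about (484,148–185) and its front lower corner on the taper bar. Next I'll work out the spine's y and the pointer's y.

Run:
```python
from h import *
d=cam('top');s=cam('scene')
O=np.array([513.5,-140,0]);th=np.radians(5.45);M=np.array([[np.cos(th),np.sin(th),0],[-np.sin(th),np.cos(th),0],[0,0,1]])
f=lambda U,V,z:(M@(ray(d,((U+.5)/4-.5+325,(V+.5)/4-.5+145),z)-O)).round(1)
g=lambda U,V,z:(M@(ray(s,((U+.5)/2.5-.5+190,(V-400+.5)/2.5-.5+260),z)-O)).round(1)
for n,U,V,z in(('back spine',483,147,205),('front spine',487,187,205),('back fore',242,166,205),('pointer tip',632,255,102),('pointer base',639,306,102),('grip TL',623,313,137),('grip TR',668,313,137),('mouth taper outer',370,237,135),('taper end',648,172,135),('slotL',373,362,100),('slot front',373,362,100)): print(n,f(U,V,z))
print('scene: sp bottom-ish taper end slot face', g(165,540,135),'pointer tip',g(131,550,102),'base',g(100,535,102))
# spine vertical edge in scene at back cover: col at various rows
img=s['image'];
g2=lambda u,v,z:(M@(ray(s,(u,v),z)-O)).round(1)
hsv=cv2.cvtColor(img,cv2.COLOR_RGB2HSV)
for v in range(255,295,5): 
    r=hsv[v,270:330]; m=np.where((r[:,0]>105)&(r[:,0]<130)&(r[:,1]>80))[0]; print(v,(m+270)[:12])
p=lambda ym,xm,z: proj(s,M.T@np.array([xm,ym,z])+O).round(1)
print([ (y,p(y,70-6,205),p(y,64,150)) for y in(-50,-60,-70)])
```

```text
back spine [ 60.8 -52.9 205. ]
front spine [ 36.5 -52.6 205. ]
back fore [ 61.7  91.4 205. ]
pointer tip [   1.9 -163.4  102. ]
pointer base [ -31.1 -164.   102. ]
grip TL [ -38.4 -143.5  137. ]
grip TR [ -40.8 -171.4  137. ]
mouth taper outer [ 23.    7.6 135. ]
taper end [  48.9 -170.1  135. ]
slotL [-51.9   8.  100. ]
slot front [-51.9   8.  100. ]
scene: sp bottom-ish taper end slot face [  46.2 -165.4  135. ] pointer tip [   1.9 -160.4  102. ] base [ -35.1 -157.9  102. ]
255 [289 302 303]
260 [283 284 296 297 314]
265 [298 307 314]
270 [309]
275 [299 300]
280 [292]
285 []
290 []
[(-50, array([291.5, 264.9]), array([292.5, 285.1])), (-60, array([288.9, 267.1]), array([290. , 287.4])), (-70, array([286.3, 269.4]), array([287.5, 289.7]))]
```

Run:
```python
from h import *
ims=[cam('top') for _ in range(6)];d=ims[0];I=np.mean([i['image'].astype(float) for i in ims],0)
red=I[:,:,0];g=I.mean(2)
O=np.array([507,-140.6,0]);th=np.radians(5.45);M=np.array([[np.cos(th),np.sin(th),0],[-np.sin(th),np.cos(th),0],[0,0,1]])
def line(us,v0,v1,z,mode,nm):
    P=[]
    for u in us:
        vc=v0+(v1-v0)*(u-us[0])/(us[-1]-us[0]); r=np.arange(int(round(vc))-3,int(round(vc))+4); p=red[r,u] if mode!='step' else g[r,u]
        if mode=='dark': w=np.clip(np.median(p)-p+0,0,None); v=(w*r).sum()/w.sum()
        else:
            q=-np.diff(p); q=np.clip(q,0,None)**2; v=(q*(r[:-1]+.5)).sum()/q.sum()
        P.append(M@(ray(d,(u,v),z)-O))
    P=np.array(P);f=np.polyfit(P[:,1],P[:,0],1);res=P[:,0]-np.polyval(f,P[:,1]);ok=abs(res)<2*res.std()
    f=np.polyfit(P[ok,1],P[ok,0],1);print(nm,'slope deg %.2f'%np.degrees(np.arctan(f[0])),'x at y=90,20,-50,-150',np.polyval(f,[90,20,-50,-150]).round(1),'sd %.2f'%res[ok].std())
Y=lambda V:(V+.5)/4-.5+145
X=lambda U:int(round((U+.5)/4-.5+325))
line(range(X(85),X(220)),Y(199),Y(187),135,'step','fence L')
line(range(X(490),X(660)),Y(165),Y(150),135,'step','fence R')
us=list(range(X(85),X(220)))+list(range(X(490),X(660)))
line(us,Y(199),Y(150),135,'step','fence all')
line(range(X(255),X(470)),Y(165),Y(147),205,'dark','back top')
line(range(X(255),X(470)),Y(201),Y(186),205,'dark','front top')
line(range(X(385),X(640)),Y(245),Y(186),135,'step','taper outer')
# spine edge: along-row profile of the white pages end
for k in(155,165,175):
    v=int(round(Y(k)));print(k,red[v,X(465):X(500)].round(0))
print(X(465))
```

```text
fence L slope deg 0.10 x at y=90,20,-50,-150 [69.6 69.5 69.4 69.2] sd 0.26
fence R slope deg 0.07 x at y=90,20,-50,-150 [69.7 69.6 69.5 69.4] sd 0.28
fence all slope deg 0.07 x at y=90,20,-50,-150 [69.7 69.6 69.5 69.4] sd 0.27
back top slope deg -0.11 x at y=90,20,-50,-150 [67.7 67.8 67.9 68.1] sd 0.31
front top slope deg 0.55 x at y=90,20,-50,-150 [41.2 40.5 39.8 38.9] sd 0.63
taper outer slope deg -7.08 x at y=90,20,-50,-150 [14.3 23.  31.7 44.1] sd 0.27
155 [132. 133. 132. 108. 132. 132. 132. 133. 132.]
165 [132. 132. 132. 133.  63.  36.  34.  35.  35.]
175 [114. 113. 113. 112.  54.  42.  42.  47.  60.]
441
```

```bash
python3 -c "
from h import *
rel([546,28,190],5.4)"
```

```text
shift [ 2.91  1.58 -0.25] turn [0.05 0.1  0.15] | shift after turn [ 2.94  1.54 -0.23] pos [428.2  26.1 251.6] yaw 5.9 F [0.2 0.4 0.1] w -0.2 t 14.9167
```

Call:
apply_moves(
  commands=[
    [[0.5, 0.2, 0, 0.05, 0.1, 0.15], [0.7, 0.3, 0, 0, 0, 0], [0.7, 0.4, 0, 0, 0, 0], [0.6, 0.4, 0, 0, 0, 0], [0.3, 0.3, 0, 0, 0, 0], [0, 0, 0, 0, 0, 0]],
  ],
)

```text
clock: 15.42
eef_pos: [547.0, 37.2, 183.4]
tool_rot: [-1.57, -0.0, 0.094]
force: [0.3, -0.2, 0.2]
width: -0.0
```

```bash
python3 -c "
from h import *
rel([549,20,150],5.4)"
```

```text
shift [ 0.01  0.83 -0.43] turn [-0.01  0.    0.  ] | shift after turn [ 0.01  0.83 -0.43] pos [547.   37.2 183.4] yaw 5.4 F [ 0.3 -0.2  0.2] w -0.0 t 15.4167
```

Call:
apply_moves(
  commands=[
    [[0, 0.4, -0.2, 0, 0, 0], [0, 0.35, -0.3, 0, 0, 0], [0, 0.05, -0.3, 0, 0, 0], [0, 0, -0.3, 0, 0, 0], [0, 0, -0.2, 0, 0, 0], [0, 0, 0, 0, 0, 0]],
  ],
)

```text
clock: 15.92
eef_pos: [552.0, -17.7, 150.5]
tool_rot: [-1.571, 0.002, 0.096]
force: [1.1, -0.8, -0.4]
width: 0.2
```

```bash
python3 -c "
from h import *
y=readout.read_state()['eef_pos'][1]
rel([554.5-.095*(y+27),-27,150],5.4)"
```

```text
shift [ 0.02  0.01 -0.24] turn [-0.    0.02 -0.03] | shift after turn [ 0.02  0.01 -0.24] pos [552.  -17.7 150.5] yaw 5.5 F [ 1.1 -0.8 -0.4] w 0.2 t 15.9167
```

Call:
apply_moves(
  commands=[
    [[0, 0, -0.15, 0, 0, 0], [0, 0, -0.1, 0, 0, 0], [0, 0, -0.12, 0, 0, 0]],
  ],
)

```text
clock: 16.17
eef_pos: [553.6, -27.5, 152.9]
tool_rot: [-1.562, 0.001, 0.099]
force: [-3.5, 15.7, 7.2]
width: -0.3
```

Call:
apply_moves(
  commands=[
    [[0, 0, -0.16, 0, 0, 0]],
  ],
)

```text
clock: 16.25
eef_pos: [553.4, -27.8, 153.6]
tool_rot: [-1.554, 0.002, 0.102]
force: [-4.4, 16.7, 8.8]
width: -0.2
```

Call:
apply_moves(
  commands=[
    [[0, 0, -0.2, 0, 0, 0]],
  ],
)

```text
clock: 16.33
eef_pos: [553.1, -27.9, 154.3]
tool_rot: [-1.544, 0.004, 0.107]
force: [-5.4, 19.1, 9.1]
width: -0.3
```

Call:
apply_moves(
  commands=[
    [[0, 0, 0.25, -0.3, 0, 0], [0, -0.3, 0.5, 0, 0, 0], [0, -0.8, 0.5, 0, 0, 0], [-0.4, -0.8, 0.2, 0, 0, 0], [-0.8, -0.5, 0, 0, 0, 0], [-0.9, 0, 0, 0, 0, 0], [-0.6, 0, 0, 0, 0, 0], [0, 0, 0, 0, 0, 0]],
  ],
)

```text
clock: 17.0
eef_pos: [437.7, 24.7, 258.6]
tool_rot: [-1.565, -0.004, 0.115]
force: [-1.0, -1.2, -1.6]
width: -0.0
```

```bash
python3 -c "
from h import *
rel([477.8,-308.2,215],5.4)"
```

```text
shift [ 0.03  1.04 -8.39] turn [-0.07  0.24  0.04] | shift after turn [ 0.21  1.09 -8.38] pos [437.7  24.7 258.6] yaw 6.6 F [-1.  -1.2 -1.6] w -0.0 t 17.0
```

Call:
apply_moves(
  commands=[
    [[0, 0, -0.5, 0, 0.24, 0], [0, 0.1, -0.9, 0, 0, 0], [0, 0.1, -0.95, 0, 0, 0], [0, 0.1, -0.95, 0, 0, 0], [0, 0.1, -0.95, 0, 0, 0], [0, 0.1, -0.95, 0, 0, 0], [0, 0.1, -0.9, 0, 0, 0], [0, 0, 0, 0, 0, 0]],
  ],
  claw=60,
)

```text
clock: 17.67
eef_pos: [468.8, -225.7, 236.9]
tool_rot: [-1.567, -0.019, 0.11]
force: [0.6, 0.2, 0.5]
width: 60.0
```

```bash
python3 -c "
from h import *
rel([477.8,-308.2,180],5.4)"
```

```text
shift [-0.03  1.42 -2.08] turn [-0.04  0.19  0.22] | shift after turn [ 0.03  1.42 -2.07] pos [ 468.8 -225.7  236.9] yaw 6.3 F [0.6 0.2 0.5] w 60.0 t 17.6667
```

Call:
apply_moves(
  commands=[
    [[0, 0, -0.4, 0, 0.19, 0.22], [0, 0.2, -0.7, 0, 0, 0], [0.03, 0.4, -0.6, 0, 0, 0], [0, 0.4, -0.3, 0, 0, 0], [0, 0.3, 0, 0, 0, 0], [0, 0, 0, 0, 0, 0]],
  ],
)

```text
clock: 18.17
eef_pos: [480.9, -314.3, 184.7]
tool_rot: [-1.573, -0.005, 0.089]
force: [-1.1, 1.1, 0.4]
width: 60.2
```

```bash
python3 -c "
from h import *
rel([477.8,-308.2,112],5.4)
s=cam('scene')
c=cv2.resize(s['image'][220:380,170:330,::-1],None,fx=3.75,fy=3.75,interpolation=cv2.INTER_CUBIC)
cv2.imwrite('pics/p5.png',np.clip(c*1.5,0,255).astype(np.uint8))"
```

```text
shift [-0.07  1.82  0.16] turn [ 0.02 -0.06  0.06] | shift after turn [-0.06  1.82  0.16] pos [ 480.9 -314.3  184.7] yaw 5.1 F [-1.1  1.1  0.4] w 60.2 t 18.1667
```

View pics/p5.png

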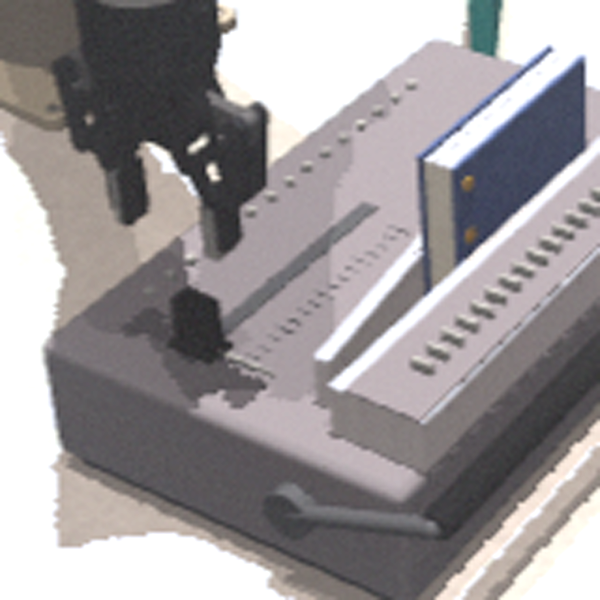

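The scene crop shows the open fingers above the selector grip at (195,325), and the report standing flush at (420–585, 50–290). I'll lower onto the grip in stages.

Call:
apply_moves(
  commands=[
    [[-0.04, 0.2, 0.1, 0, -0.06, 0.06], [-0.03, 0.25, 0.06, 0, 0, 0], [0, 0.25, 0, 0, 0, 0], [0, 0, 0, 0, 0, 0]],
  ],
)

```text
clock: 18.55
eef_pos: [480.3, -306.7, 159.1]
tool_rot: [-1.576, -0.005, 0.099]
force: [-1.0, -0.0, -0.5]
width: 60.0
```

```bash
python3 -c "
from h import *
rel([477.8,-308.2,114],5.4)"
```

```text
shift [-0.07  1.13 -0.03] turn [0.06 0.06 0.06] | shift after turn [-0.07  1.13 -0.03] pos [ 480.3 -306.7  159.1] yaw 5.7 F [-1.  -0.  -0.5] w 60.0 t 18.55
```

Call:
apply_moves(
  commands=[
    [[-0.07, 0.2, -0.03, 0.06, 0.06, 0.06], [0, 0.25, 0, 0, 0, 0], [0, 0.25, 0, 0, 0, 0], [0, 0.15, 0, 0, 0, 0], [0, 0, 0, 0, 0, 0]],
  ],
)

```text
clock: 18.97
eef_pos: [478.9, -307.2, 122.9]
tool_rot: [-1.571, -0.001, 0.096]
force: [0.4, 0.8, 0.7]
width: 59.9
```

```bash
python3 -c "
from h import *
rel([477.8,-308.2,114],5.4)"
```

```text
shift [-0.03  0.22 -0.02] turn [-0.    0.02  0.01] | shift after turn [-0.03  0.22 -0.02] pos [ 478.9 -307.2  122.9] yaw 5.5 F [0.4 0.8 0.7] w 59.9 t 18.9667
```

Call:
apply_moves(
  commands=[
    [[-0.03, 0.16, -0.02, 0, 0, 0], [0, 0, 0, 0, 0, 0]],
  ],
)

```text
clock: 19.13
eef_pos: [477.5, -308.1, 115.3]
tool_rot: [-1.57, -0.0, 0.096]
force: [-0.3, -0.2, -0.9]
width: 59.9
```

Call:
apply_moves(
  commands=[
    [[0, 0, 0, 0, 0, 0], [0, 0, 0, 0, 0, 0], [0, 0, 0, 0, 0, 0], [0, 0, 0, 0, 0, 0]],
  ],
  claw=18,
)

```text
clock: 19.47
eef_pos: [478.1, -308.7, 115.7]
tool_rot: [-1.571, -0.002, 0.096]
force: [-1.2, 0.1, -2.7]
width: 24.6
```

```bash
python3 -c "
from h import *
s=readout.read_state()['eef_pos']
rel(s+110*np.array([-.095,.9955,0]),5.4)"
```

```text
shift [ 0.   -0.    2.75] turn [0.   0.02 0.02] | shift after turn [-0.    0.    2.75] pos [ 478.1 -308.7  115.7] yaw 5.5 F [-1.2  0.1 -2.7] w 24.6 t 19.4667
```

Width reads 24.6 on the 26 mm grip, so the gripper reads about 1.4 mm low. That makes the report about 27.2 mm thick, which agrees with a wedge depth of about 54 mm. Now I'll slide the selector.

Call:
apply_moves(
  commands=[
    [[0, 0, 0.15, 0, 0, 0], [0, 0, 0.25, 0, 0, 0], [0, 0, 0.3, 0, 0, 0], [0, 0, 0.3, 0, 0, 0], [0, 0, 0, 0, 0, 0]],
  ],
)

```text
clock: 19.88
eef_pos: [474.0, -267.0, 115.7]
tool_rot: [-1.575, -0.003, 0.095]
force: [0.5, 1.4, -4.0]
width: 24.7
```

```bash
python3 -c "
from h import *
p=np.array([478.1,-308.7,115.7])
rel(p+110.5*np.array([-.095,.9955,0]),5.45)"
```

```text
shift [ 0.   -0.01  1.72] turn [0.04 0.   0.03] | shift after turn [0.   0.   1.72] pos [ 474.  -267.   115.7] yaw 5.5 F [ 0.5  1.4 -4. ] w 24.7 t 19.8833
```

Call:
apply_moves(
  commands=[
    [[0, 0, 0.2, 0.04, 0, 0.03], [0, 0, 0.3, 0, 0, 0], [0, 0, 0.3, 0, 0, 0], [0, 0, 0.3, 0, 0, 0], [0, 0, 0.2, 0, 0, 0], [0, 0, 0, 0, 0, 0]],
  ],
)

```text
clock: 20.38
eef_pos: [468.6, -208.4, 115.7]
tool_rot: [-1.571, -0.0, 0.097]
force: [0.4, -1.1, -5.3]
width: 24.1
```

```bash
python3 -c "
from h import *
p=np.array([478.1,-308.7,115.7])
rel(p+110.5*np.array([-.095,.9955,0]),5.45)"
```

```text
shift [-0.    0.    0.24] turn [0.   0.02 0.  ] | shift after turn [-0.    0.    0.24] pos [ 468.6 -208.4  115.7] yaw 5.6 F [ 0.4 -1.1 -5.3] w 24.1 t 20.3833
```

Call:
apply_moves(
  commands=[
    [[0, 0, 0.15, 0, 0, 0], [0, 0, 0.07, 0, 0, 0], [0, 0, 0, 0, 0, 0]],
  ],
)

```text
clock: 20.63
eef_pos: [467.6, -198.3, 115.7]
tool_rot: [-1.571, -0.0, 0.097]
force: [0.8, -1.8, -4.6]
width: 24.3
```

```bash
python3 -c "
from h import *
p=np.array([478.1,-308.7,115.7])
rel(p+110.5*np.array([-.095,.9955,0]),5.45)
s=cam('scene');d=cam('top')
c=cv2.resize(s['image'][220:340,200:340,::-1],None,fx=4,fy=4,interpolation=cv2.INTER_CUBIC)
cv2.imwrite('pics/p6.png',np.clip(c*1.5,0,255).astype(np.uint8))"
```

```text
shift [-0.    0.   -0.01] turn [0.01 0.03 0.  ] | shift after turn [-0.    0.   -0.01] pos [ 467.6 -198.3  115.7] yaw 5.6 F [ 0.8 -1.8 -4.6] w 24.3 t 20.6333
```

View pics/p6.png

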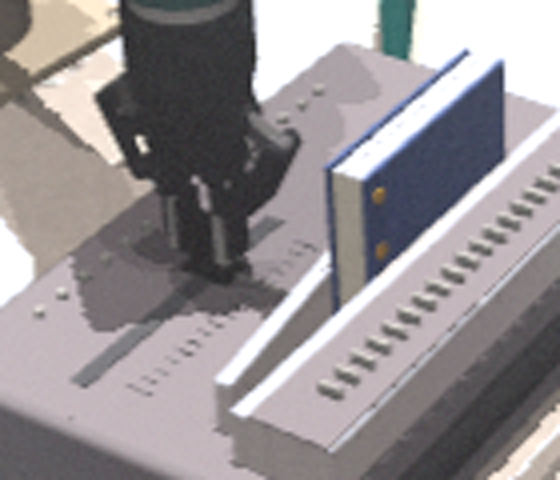

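The selector slid along with the grip and the report did not move. Next I'll let go, back off and check.

Call:
apply_moves(
  commands=[
    [[0, 0, 0, 0, 0, 0], [0, 0, 0, 0, 0, 0], [0, 0, 0, 0, 0, 0], [0, 0, 0, 0, 0, 0]],
  ],
  claw=60,
)

```text
clock: 21.07
eef_pos: [467.4, -198.4, 116.1]
tool_rot: [-1.569, 0.0, 0.096]
force: [0.1, -0.2, -0.4]
width: 59.8
```

Call:
apply_moves(
  commands=[
    [[0, -0.2, 0, 0, 0, 0], [0, -0.4, 0, 0, 0, 0], [0, -0.6, 0, 0, 0, 0], [0, -0.8, 0, 0, 0, 0], [0, -0.6, -0.6, 0, 0, 0], [-0.2, 0, -0.9, 0, 0, 0], [-0.2, 0, -0.9, 0, 0, 0], [0, 0, -0.9, 0, 0, 0]],
  ],
)

```text
clock: 21.73
eef_pos: [465.4, -326.4, 229.0]
tool_rot: [-1.563, 0.0, 0.111]
force: [0.2, -0.4, 0.6]
width: 60.2
```

Run:
```python
from h import *
d=cam('top');s=cam('scene')
o=np.zeros((600,800,3),np.uint8)
o[:400]=cv2.resize(d['image'][145:245,325:525,::-1],None,fx=4,fy=4,interpolation=cv2.INTER_CUBIC)
o[400:600,:400]=cv2.resize(d['image'][190:240,385:485,::-1],None,fx=4,fy=4,interpolation=cv2.INTER_CUBIC)
o[400:,400:800]=cv2.resize(s['image'][250:300,220:320,::-1],None,fx=4,fy=4,interpolation=cv2.INTER_CUBIC)
cv2.imwrite('pics/p7.png',np.clip(o*1.5,0,255).astype(np.uint8))
print(readout.read_state()['eef_pos'])
```

```text
[ 465.16230625 -332.70411251  228.76694321]
```

View pics/p7.png

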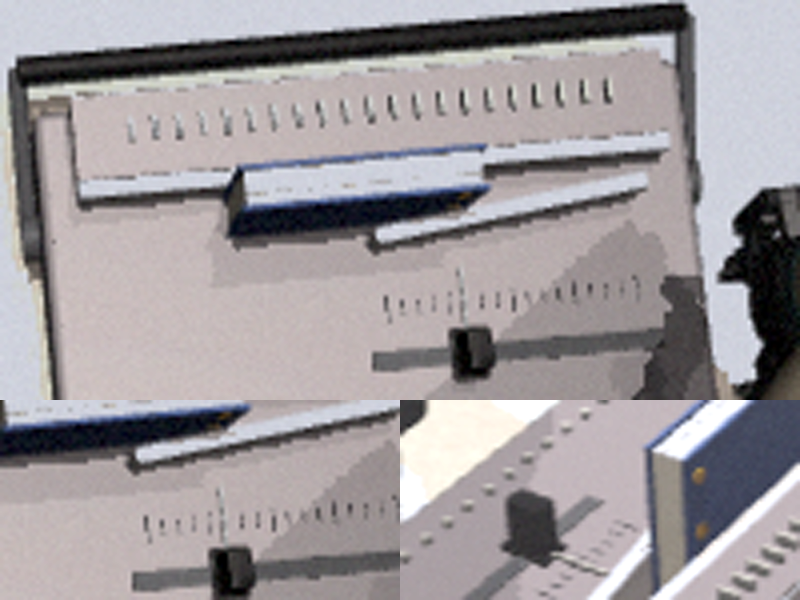

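The pointer now lies at (458–463, 268–318) with the black grip clear, and the report is unchanged with its spine at about x 487. I'll compute the offset between them from both cameras.

Run:
```python
from h import *
ds=[cam('top') for _ in range(5)];d=ds[0];I=np.mean([i['image'].astype(float) for i in ds],0)
s=cam('scene')
O=np.array([507,-140.6,0]);th=np.radians(5.42);M=np.array([[np.cos(th),np.sin(th),0],[-np.sin(th),np.cos(th),0],[0,0,1]])
f=lambda u,v,z,c=d:(M@(ray(c,(u,v),z)-O)).round(1)
T=lambda U,V:((U+.5)/4-.5+325,(V+.5)/4-.5+145)
S=lambda U,V:((U-400+.5)/4-.5+220,(V-400+.5)/4-.5+250)
print('top picks: back spine',f(*T(486,147),205),'front spine',f(*T(491,187),205),'fore',f(*T(242,166),205))
print('pointer',f(*T(458,268),102),f(*T(463,316),102),'grip top C (z137)',f(*T(475,348),137))
print('scene picks: back spine top',f(*S(684,459),205,s),'front spine top',f(*S(650,445),205,s),'pointer tip',f(*S(605,573),102,s),'base',f(*S(562,557),102,s))
# subpixel pointer: brightest per row
for v in range(212,222):
    r=np.arange(434,446);p=I[v,r].mean(1);print(v,p.round(0).astype(int))
for v in (182,184,186,188,190,192): print('sp',v,I[v,440:452].round(0)[:,[0,2]].astype(int).tolist())
```

```text
top picks: back spine [ 67.2 -54.7 205. ] front spine [ 42.9 -55.  205. ] fore [ 68.2  91.4 205. ]
pointer [  9.7 -51.9 102. ] [-21.2 -51.8 102. ] grip top C (z137) [-45.6 -49.6 137. ]
scene picks: back spine top [ 67.7 -49.2 205. ] front spine top [ 43.5 -47.4 205. ] pointer tip [  5.5 -48.  102. ] base [-25.7 -48.1 102. ]
212 [122 120 120 120 121 100 130 121 120 119 119 119]
213 [121 120 120 120 120  84 131 121 120 120 120 119]
214 [120 121 121 120 119 110 118 119 120 119 120 121]
215 [122 121 121 121 121 110 109 121 121 120 120 119]
216 [122 121 120 121 121 112 108 121 120 120 120 120]
217 [121 121 120 116 120 112  84 123 121 121 120 118]
218 [120 122 121  87 118 121  92 125 121 121 118 104]
219 [120 121 122 109 120 121 112 127 121 121 119  78]
220 [121 121 120 107 118 120  90 111 120 120 121  91]
221 [120 120 122  93 119 120  88 110 120 120 120  59]
sp 182 [[69, 96], [70, 89], [69, 86], [79, 94], [74, 82], [48, 61], [109, 119], [136, 146], [137, 146], [138, 147], [138, 146], [138, 147]]
sp 184 [[138, 146], [138, 147], [138, 148], [137, 146], [138, 148], [138, 148], [138, 147], [138, 147], [138, 147], [135, 144], [135, 144], [131, 140]]
sp 186 [[137, 146], [139, 147], [137, 147], [137, 146], [138, 147], [109, 115], [42, 40], [40, 37], [37, 34], [33, 31], [33, 31], [38, 34]]
sp 188 [[135, 138], [119, 119], [117, 118], [118, 117], [117, 117], [106, 101], [49, 47], [46, 44], [49, 46], [62, 59], [66, 63], [67, 63]]
sp 190 [[133, 145], [132, 144], [132, 144], [133, 144], [131, 143], [126, 135], [108, 108], [108, 106], [111, 105], [112, 106], [112, 106], [111, 105]]
sp 192 [[53, 99], [46, 79], [44, 78], [28, 55], [28, 56], [30, 60], [40, 63], [83, 93], [122, 116], [123, 116], [123, 118], [123, 117]]
```

Both cameras put the pointer slightly past the spine edge, by 2.4 mm (top) and 1.2 mm (scene). I'll regrip the selector and move it back 2 mm.

```bash
python3 -c "
from h import *
rel([467.4,-198.4,170],5.45)"
```

```text
shift [0.38 1.45 3.09] turn [-0.11  0.2  -0.02] | shift after turn [0.32 1.42 3.11] pos [ 466.4 -323.3  226.9] yaw 6.4 F [ 0.   0.1 -0.3] w 60.1 t 22.1333
```

Call:
apply_moves(
  commands=[
    [[0, 0, 0.4, -0.11, 0.2, 0], [0.1, 0.1, 0.7, 0, 0, 0], [0.1, 0.3, 0.7, 0, 0, 0], [0.1, 0.4, 0.6, 0, 0, 0], [0, 0.4, 0.4, 0, 0, 0], [0, 0.1, 0, 0, 0, 0], [0, 0, 0, 0, 0, 0]],
  ],
)

```text
clock: 22.72
eef_pos: [468.5, -200.8, 174.5]
tool_rot: [-1.572, -0.0, 0.104]
force: [-0.3, -0.9, 0.1]
width: 60.0
```

```bash
python3 -c "
from h import *
rel([467.4,-198.4,150],5.45)"
```

```text
shift [-0.02  0.61  0.06] turn [0.01 0.1  0.  ] | shift after turn [-0.02  0.61  0.06] pos [ 468.5 -200.8  174.5] yaw 5.9 F [-0.3 -0.9  0.1] w 60.0 t 22.7167
```

Call:
apply_moves(
  commands=[
    [[-0.02, 0.2, 0.06, 0, 0.1, 0], [0, 0.2, 0, 0, 0, 0], [0, 0.2, 0, 0, 0, 0], [0, 0.2, 0, 0, 0, 0], [0, 0.2, 0, 0, 0, 0], [0, 0.1, 0, 0, 0, 0], [0, 0, 0, 0, 0, 0]],
  ],
)

```text
clock: 23.3
eef_pos: [468.8, -203.9, 128.0]
tool_rot: [-1.576, -0.004, 0.089]
force: [0.1, -0.4, 0.2]
width: 60.0
```

```bash
python3 -c "
from h import *
rel([467.4,-198.4,116],5.45)"
```

```text
shift [-0.02  0.3   0.14] turn [ 0.06 -0.07  0.05] | shift after turn [-0.02  0.3   0.14] pos [ 468.8 -203.9  128. ] yaw 5.1 F [ 0.1 -0.4  0.2] w 60.0 t 23.3
```

Call:
apply_moves(
  commands=[
    [[-0.02, 0, 0.14, 0.06, -0.07, 0.05], [0, 0.2, 0, 0, 0, 0], [0, 0.1, 0, 0, 0, 0], [0, 0, 0, 0, 0, 0]],
  ],
)

```text
clock: 23.63
eef_pos: [467.5, -198.6, 114.9]
tool_rot: [-1.571, 0.0, 0.095]
force: [0.5, 0.8, -0.1]
width: 60.5
```

Call:
apply_moves(
  commands=[
    [[0, 0, 0, 0, 0, 0], [0, 0, 0, 0, 0, 0], [0, 0, 0, 0, 0, 0], [0, 0, 0, 0, 0, 0]],
  ],
  claw=18,
)

```text
clock: 23.97
eef_pos: [467.7, -198.5, 115.1]
tool_rot: [-1.571, 0.0, 0.095]
force: [-0.8, 0.6, -2.7]
width: 24.8
```

Call:
apply_moves(
  commands=[
    [[0, 0, -0.05, 0, 0, 0], [0, 0, 0, 0, 0, 0]],
  ],
)

```text
clock: 24.13
eef_pos: [467.8, -199.9, 115.1]
tool_rot: [-1.57, 0.0, 0.095]
force: [-0.2, -1.7, -2.2]
width: 24.7
```

Call:
apply_moves(
  commands=[
    [[0, 0, -0.03, 0, 0, 0], [0, 0, 0, 0, 0, 0]],
  ],
)

```text
clock: 24.3
eef_pos: [467.9, -200.8, 115.1]
tool_rot: [-1.569, 0.0, 0.096]
force: [1.2, 0.2, -1.8]
width: 24.8
```

Call:
apply_moves(
  commands=[
    [[0, 0, 0, 0, 0, 0], [0, 0, 0, 0, 0, 0], [0, 0, 0, 0, 0, 0], [0, 0, 0, 0, 0, 0]],
  ],
  claw=60,
)

```text
clock: 24.63
eef_pos: [468.4, -202.0, 115.5]
tool_rot: [-1.571, -0.001, 0.095]
force: [-0.6, -0.4, -0.0]
width: 60.4
```

Call:
apply_moves(
  commands=[
    [[0, -0.2, 0, 0, 0, 0], [0, -0.4, 0, 0, 0, 0], [0, -0.6, 0, 0, 0, 0], [0, -0.8, 0, 0, 0, 0], [0, -0.6, -0.6, 0, 0, 0], [-0.2, 0, -0.9, 0, 0, 0], [-0.2, 0, -0.9, 0, 0, 0], [0, 0, -0.9, 0, 0, 0]],
  ],
)

```text
clock: 25.3
eef_pos: [466.9, -329.6, 228.4]
tool_rot: [-1.567, -0.001, 0.111]
force: [0.5, -0.3, 0.3]
width: 60.0
```

Call:
apply_moves(
  commands=[
    [[0, 0, 0, 0, 0, 0], [0, 0, 0, 0, 0, 0], [0, 0, 0, 0, 0, 0]],
  ],
)

```text
clock: 25.55
eef_pos: [465.2, -340.8, 231.5]
tool_rot: [-1.577, -0.003, 0.099]
force: [-0.2, 0.0, -0.3]
width: 60.1
```

Run:
```python
from h import *
ds=[cam('top') for _ in range(5)];d=ds[0];I=np.mean([i['image'].astype(float) for i in ds],0)
O=np.array([507,-140.6,0]);th=np.radians(5.42);M=np.array([[np.cos(th),np.sin(th),0],[-np.sin(th),np.cos(th),0],[0,0,1]])
f=lambda u,v,z:(M@(ray(d,(u,v),z)-O)).round(1)
for v in range(211,218): print(v,I[v,434:446].mean(1).round(0).astype(int))
print('sp',182,I[182,440:450,0].round(0), 186,I[186,440:450,0].round(0))
for u in(439.5,440,440.5): print(u,f(u,214,102))
print('spine',f(445.8,182,205))
```

```text
211 [112 112 121 120 121 120 114 125 121 119 119 118]
212 [121 121 120 119 120 121  61 127 120 119 120 119]
213 [120 120 121 120 121 120  66 128 121 121 120 119]
214 [121 120 120 122 120 120  80 133 120 120 119 119]
215 [120 119 121 119 120 121  94 126 120 120 119 120]
216 [120 121 121 121 119 119  97 110 119 120 120 119]
217 [120 121 121 114 119 119 120 107 120 120 120 117]
sp 182 [ 69.  72.  70.  80.  74.  47. 110. 135. 138. 138.] 186 [138. 138. 138. 136. 137. 110.  43.  34.  37.  36.]
439.5 [  3.5 -52.2 102. ]
440 [  3.4 -53.5 102. ]
440.5 [  3.3 -54.8 102. ]
spine [ 65.7 -53.8 205. ]
```

```bash
python3 -c "
from h import *
print(finish_job())"
```

```text
the job is handed in; nothing more can be done
None
```

The report is wedged in the gauge with its back cover along the straight fence. The selector is set level with its spine edge and released, and the job is handed in at about 26 s of the 72 s allowed.

- **Report:** I set it down spine first in the slot entrance, then pushed it along with closed fingers until it stopped. A second push of up to 19 N moved it less than 1 mm. In the top view its back cover lies about 0.2° off parallel to the fence. The spine edge measures about 54 mm beyond the mouth, which implies a thickness of about 27 mm.
- **Selector:** I gripped it, slid it about 110 mm, and let go. The two cameras then put the pointer 1.2 mm and 2.4 mm past the spine, so I regripped and moved it back about 2 mm. The last top-camera check has the pointer at y = -54.5 mm and the spine at -53.8 mm. The scene camera was not read again after that correction.
- **Hard contact:** while I was lowering the report onto the deck, the wrist force briefly reached 86 N. That is under the 120 N wrist limit, and I eased off at once. The load passed through the held report; I could not check it separately against the 40 N limit on the gripper's body.
- **Thickness readings that disagree:** the gripper read the report at 25.4–26.1 mm, but it also read the selector's 26 mm grip at 24.6 mm. It therefore reads about 1.4 mm low, which puts the report near 27 mm. Picking the cover edges in the top image gave only 24–25 mm.

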